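Sort salvaged parts into the repair caddy

TASK

Gather the four good salvaged parts into the black caddy, each standing upright on the floor of the bin of its own colour: the blue capacitor in the blue bin, the orange relay in the orange, the yellow transformer in the yellow, and the bare aluminium heat sink in the white. Set them down rather than dropping them, and leave the two faulty look-alikes (the capacitor with the bulged brown top and the soot-blackened relay) standing undisturbed where they are on the bench.

Things in the scene. Friction and masses are not known exactly. Their poses are not given: they have to be found in the camera images.
- capacitor_mid (a point): GOOD CAPACITOR: loose upright can, 32 mm diameter, 46 mm tall, blue sleeve with one white stripe, FLAT bright silver top with a cross scored in it; 30 to 60 g. Point: its centre, half-way up (23 mm above its underside). z up along the can. Belongs in the blue bin.
- relay_mid (a point): GOOD RELAY: loose upright block, 36 (its x) x 30 (its y) x 43 mm tall, clean orange case on a black foot, a small white mark on the orange top; 35 to 70 g. Point: its centre, half-way up (21.5 mm above its underside). z up. Belongs in the orange bin.
- transformer_mid (a point): TRANSFORMER: loose upright block, 38 (its x) x 34 (its y) x 42 mm tall, yellow with a dark steel band over the top and a black foot; 75 to 150 g. Point: its centre, half-way up (21 mm above its underside). z up. Belongs in the yellow bin.
- heat_sink_mid (a point): HEAT SINK: loose upright block of bare aluminium fins, 40 (its x) x 26 (its y, the way the fins stick out) x 46 mm tall; 50 to 100 g; its sides can be gripped like a solid block. Point: its centre, half-way up (23 mm above its underside). z up. Belongs in the white bin.
- swollen_capacitor_mid (a point): FAULTY look-alike: the same blue can (32 mm diameter, 51 mm tall) but with a BULGED DARK BROWN top. Stays where it stands. Point: on its axis, 23 mm above its underside.
- scorched_relay_mid (a point): FAULTY look-alike: the same orange block (36 x 30 x 43 mm) but with BLACK SOOT patches on its top and sides. Stays where it stands. Point: its centre, 21.5 mm above its underside.
- bin_blue_in (a point): BLUE BIN: shallow open square bin, blue inside and out, fixed in the black caddy; outside 68 x 68 mm, inside 60 x 60 mm, walls 4 mm thick, its rim 10 mm above its inner floor. Point: centre of the inner floor, 8 mm above the bench. x and y along its walls, z up. The four bins stand two by two in the caddy, centres 86 mm apart; which is where changes from start to start, as do the caddy's place and turn.
- bin_orange_in (a point): ORANGE BIN: shallow open square bin, orange inside and out, fixed in the black caddy; outside 68 x 68 mm, inside 60 x 60 mm, walls 4 mm thick, its rim 10 mm above its inner floor. Point: centre of the inner floor, 8 mm above the bench. x and y along its walls, z up. The four bins stand two by two in the caddy, centres 86 mm apart; which is where changes from start to start, as do the caddy's place and turn.
- bin_yellow_in (a point): YELLOW BIN: shallow open square bin, yellow inside and out, fixed in the black caddy; outside 68 x 68 mm, inside 60 x 60 mm, walls 4 mm thick, its rim 10 mm above its inner floor. Point: centre of the inner floor, 8 mm above the bench. x and y along its walls, z up. The four bins stand two by two in the caddy, centres 86 mm apart; which is where changes from start to start, as do the caddy's place and turn.
- bin_white_in (a point): WHITE BIN: shallow open square bin, white inside and out, fixed in the black caddy; outside 68 x 68 mm, inside 60 x 60 mm, walls 4 mm thick, its rim 10 mm above its inner floor. Point: centre of the inner floor, 8 mm above the bench. x and y along its walls, z up. The four bins stand two by two in the caddy, centres 86 mm apart; which is where changes from start to start, as do the caddy's place and turn.

How it is judged (in metres and radians):
At the end, for the whole second after the job is handed in: Each of the four good parts stands upright (within 7 degrees) and at rest on the floor of its own bin (centre within 24 mm of the bin's centre, no more than 5 mm above its resting height); both faulty parts are upright and within 15 mm of where they started (horizontal distance between capacitor_mid and bin_blue_in below 0.024 m and z of capacitor_mid in the frame of bin_blue_in below 0.028 m and angle between each of capacitor_mid, relay_mid, transformer_mid, heat_sink_mid, swollen_capacitor_mid, scorched_relay_mid's own z axis and vertical below 0.12 rad and linear speed of each of capacitor, relay, transformer, heat_sink below 0.02 m/s and horizontal distance between relay_mid and bin_orange_in below 0.024 m and z of relay_mid in the frame of bin_orange_in below 0.0265 m and horizontal distance between transformer_mid and bin_yellow_in below 0.024 m and z of transformer_mid in the frame of bin_yellow_in below 0.026 m and horizontal distance between heat_sink_mid and bin_white_in below 0.024 m and z of heat_sink_mid in the frame of bin_white_in below 0.028 m and distance of each of swollen_capacitor_mid, scorched_relay_mid from where it was at the start of the episode below 0.015 m); the robot touches nothing.
It fails at once if a good part dropped: out of the fingers with its underside more than 40 mm above the bench ((height (world z) of capacitor_mid above 0.063 m and contact force between the fingers and capacitor below 0.02 N) or (height (world z) of relay_mid above 0.0615 m and contact force between the fingers and relay below 0.02 N) or (height (world z) of transformer_mid above 0.061 m and contact force between the fingers and transformer below 0.02 N) or (height (world z) of heat_sink_mid above 0.063 m and contact force between the fingers and heat_sink below 0.02 N)).
It fails at once if the swollen capacitor disturbed (moved more than 15 mm) (distance of swollen_capacitor_mid from where it was at the start of the episode above 0.015 m).
It fails at once if the scorched relay disturbed (moved more than 15 mm) (distance of scorched_relay_mid from where it was at the start of the episode above 0.015 m).
It also fails if it takes over 131 s, if anything falls off the work surface, if the arm or the gripper's body presses on something with over 40 N, if the wrist force passes 120 N, or if a joint passes its speed limit or range.

ROBOT

A 7-joint arm with a two-finger parallel gripper is mounted at the origin on the work surface. World frame = base frame: x ahead of the robot, y to its left, z up, the work surface at z = 0. Lengths are in mm, angles in rad, forces in N, time in s.
With the tool pointing down it reaches from about 400 to 875 mm from the base axis. Payload 4.4 kg.
Tool frame: the origin (TCP) lies at the very end of the fingers, on their centre line; the grasp point (between the pads) lies 19 mm behind it; z points along the fingers, y is the direction in which the jaws open and shut (so a half turn about z gives the same grasp; the last joint's range is limited). The gripper opens to 85 mm and grips with 20 to 120 N. Pads are 22 mm wide; open, the fingers measure 114 mm over their backs; the gripper's body (76 mm by 85 mm) begins 54 mm behind the grasp point. The pads swing forward as they close: fully open they stand 13 mm farther back than shut.
Start: joints at [-1.396, 0.628, 0.038, 1.517, -0.027, 0.996, -0.02], TCP at [154.986, 631.266, 231.313] pointing down, gripper open.
Joint ranges: [-3.06, 3.06], [-0.37, 2.12], [-1.25, 1.32], [0.18, 2.47], [-1.1, 4.24], [0.23, 1.98], [-2.94, 2.94]. Speed limits (rad/s): [2.57, 2.57, 3.14, 3.14, 3.14, 3.14, 3.14].

INTERFACE

Orientations are given as [roll, pitch, yaw] about the fixed x, y, z axes, in that order (R = Rz(yaw) Ry(pitch) Rx(roll)).
In Python, from cell import read_state, get_image, calibration, finish_job gives the robot as it stands. The module is installed in compiled form; this text tells all that it offers.
- The arm moves only by the tool apply_moves, never from a script. Its argument "increments" is a list of rows, each an object of numbers: "tx", "ty", "tz": the shift along the world's x, y, z in m; "rx", "ry", "rz": the turn, a rotation vector about the world's x, y, z in units of 5 degrees (1.0 is 5 degrees); "claw": the finger opening in m, from 0 to 0.0854. In form: [{"tx": .., "ty": .., "tz": .., "rx": .., "ry": .., "rz": .., "claw": ..}, ...]. A call has 1 to 12 rows; each row is the pose to reach, as a shift and turn from the pose commanded when the call began; what a row does not reach only later rows make up. A row lasts 1/10 s, in which the tool goes at most 50 mm and 8.59 degrees, less where a joint would pass 70% of its speed; a pose out of reach is approached as far as the arm can. A call with a gripper value outside its range is refused whole. The fingers move at their own pace and stop on an object; the grip force is fixed at half the most. Time passes only in rows, so rows that repeat a pose let the fingers close. It gives the time, the measured TCP pose, the force and the opening at its end, in the units of the state.
- read_state(): the state, without advancing time (a new reading comes with each control period).
- get_image(name): name is "scene" or "top" or "wrist"; returns the picture (400x640x3 uint8, red, green, blue); there is no depth.
- calibration(name): a dict with "camera_matrix" (3x3 intrinsics, pixels), "distortion" ([k1, k2, p1, p2, k3] as OpenCV has them; the pictures are not rectified), "origin" and "attitude" of the camera in the world. Camera axes: x right, y up, looking along -z (the intrinsics and any distortion apply to the point x, -y, -z); pixel columns grow to the right and rows downward; lengths in mm; the calibration is good to about 2 mm. A picture is of the moment at which its call begins: read the wrist's pose just before it. calibration takes no time and is no camera call; for the wrist camera it gives the pose at the moment of the call.
- finish_job(): hands the job in, once; it reports no verdict.
The state is a dict: "clock": time; "qpos": joint angles; "qd": joint speeds; "tau": joint torques, N m; "eef_pos": TCP position; "tool_rot": TCP orientation; "force": force on the tool from outside, world axes, zero at the start; "torque": the same for the moment, N m; "width": finger opening in mm.
Only numpy, scipy, OpenCV 4.12 (cv2) and the standard library are available. Lean on these libraries where they do the work, as an engineer would, in place of code of your own. Each camera call takes 0.05 s, during which the arm holds its last target. There are 200 camera calls.

## Working session

There is one attempt and no reset: what is moved stays moved. The work goes in short steps, Python scripts to look and compute and a tool call to move; the robot and the scene stay as the last step left them, time stands still between calls to the robot, and variables do not carry over. Pictures are saved under pics/ and viewed, about 12 in all and at most 16, crops included, and the job is handed in when it is done.

Besides the shell and the picture viewer there is one more tool, called after "Request:" in YAML: its name, and indented under it one key for each argument. apply_moves: Moves the arm, as the interface text tells. Its arguments: {"type":"object","properties":{"increments":{"type":"array"}},"required":["increments"]}

```bash
mkdir -p pics; python3 - <<'E'
from cell import *
import cv2
s=read_state();print({k:s[k] for k in('clock','eef_pos','tool_rot','width')})
for n in('scene','top'):
    cv2.imwrite(f'pics/{n}0.png',get_image(n)[:,:,::-1]);print(n,calibration(n))
print(calibration('wrist'))
E
```

```text
{'clock': 0.0, 'eef_pos': array([154.84840427, 630.62198718, 230.38743148]), 'tool_rot': array([-3.13967659e+00,  3.29772868e-05,  2.90075908e+00]), 'width': 85.3737124342549}
scene {'camera_matrix': array([[393.95899333,   0.        , 325.77144498],
       [  0.        , 393.95899333, 202.96107004],
       [  0.        ,   0.        ,   1.        ]]), 'distortion': array([-0.04655608,  0.        ,  0.        ,  0.        ,  0.        ]), 'origin': array([1086.65894875, -139.98885308,  562.6672687 ]), 'attitude': array([ 0.86362432, -0.01913661,  1.31821009])}
top {'camera_matrix': array([[432.55851924,   0.        , 316.83689547],
       [  0.        , 432.55851924, 198.90912435],
       [  0.        ,   0.        ,   1.        ]]), 'distortion': array([-0.02300546,  0.        ,  0.        ,  0.        ,  0.        ]), 'origin': array([441.82449914,   2.89158347, 997.96025432]), 'attitude': array([ 0.09057067,  0.03075225, -1.58715597])}
{'camera_matrix': array([[280.39185428,   0.        , 319.86759986],
       [  0.        , 280.39185428, 199.00751604],
       [  0.        ,   0.        ,   1.        ]]), 'distortion': array([-0.03286738,  0.        ,  0.        ,  0.        ,  0.        ]), 'origin': array([ 85.66595819, 648.64388105, 373.60647674]), 'attitude': array([-2.81781041e-01,  1.11344487e-03,  1.32905505e+00])}
```

View pics/top0.png

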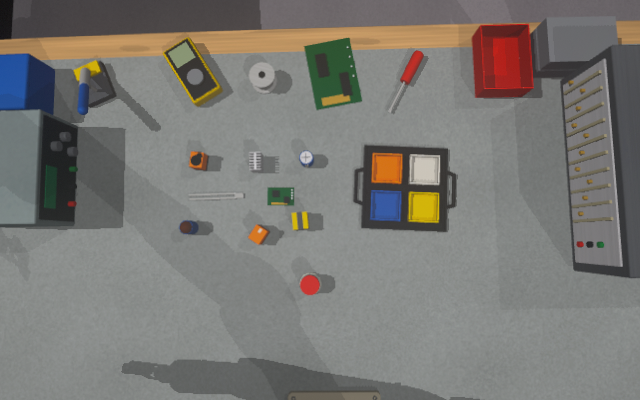

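View pics/scene0.png

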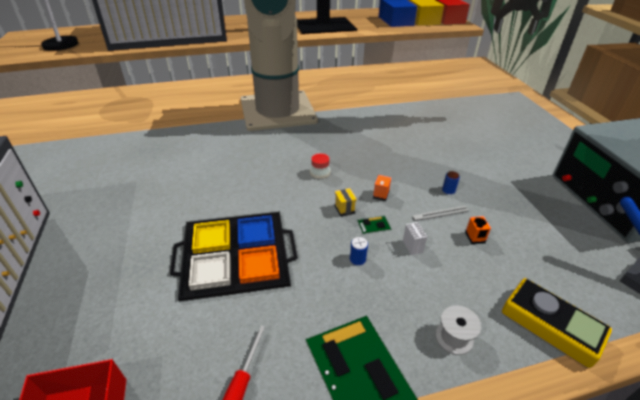

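The top view shows four good parts: capacitor (306,158), heat sink (255,161), transformer (300,220) and relay (259,234). The faulty ones are at (198,160) and (189,227), and the bins are around (405,187). I'll enlarge that area.

```bash
cat > h.py <<'E'
from cell import *
import cv2, numpy as np
from scipy.spatial.transform import Rotation as R
def ray(cal,uv):
    p=cv2.undistortPoints(np.array(uv,float).reshape(-1,1,2),cal['camera_matrix'],cal['distortion'])[:,0]
    d=np.c_[p[:,0],-p[:,1],-np.ones(len(p))]
    return d@R.from_euler('xyz',cal['attitude']).as_matrix().T
def at(cal,uv,z):
    d=ray(cal,uv); o=np.array(cal['origin']); t=(z-o[2])/d[:,2]
    return o+d*t[:,None]
def snap(n,f,crop=None,k=1):
    cal=calibration(n); im=get_image(n)[:,:,::-1]
    if crop: x0,y0,x1,y1=crop; im=im[y0:y1,x0:x1]
    cv2.imwrite(f,cv2.resize(im,None,fx=k,fy=k,interpolation=cv2.INTER_CUBIC)); return cal
E
python3 - <<'E'
import cv2
im=cv2.imread('pics/top0.png')
a=cv2.resize(im[140:250,175:325],None,fx=5,fy=5,interpolation=cv2.INTER_CUBIC);cv2.imwrite('pics/c1.png',a)
from h import *
c=calibration('top')
print(at(c,[[387,168],[425,169],[386,206],[424,207]],18).round(0))
print('parts',at(c,[[306,158],[255,161],[300,220],[259,234],[198,160],[189,227]],44).round(0))
E
```

```text
[[ 599. -130.   18.]
 [ 595. -216.   18.]
 [ 512. -125.   18.]
 [ 508. -210.   18.]]
parts [[621.  54.  44.]
 [617. 168.  44.]
 [483.  69.  44.]
 [454. 160.  44.]
 [622. 298.  44.]
 [472. 317.  44.]]
```

View pics/c1.png

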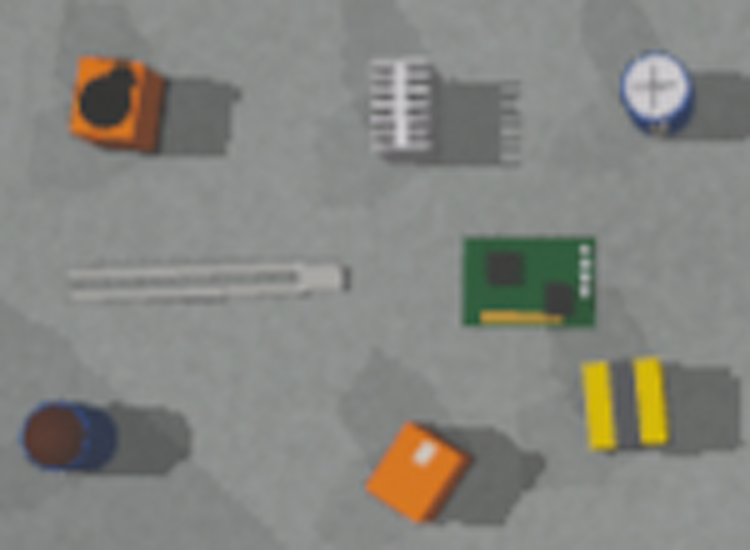

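```bash
python3 - <<'E'
from h import *
c=calibration('top'); s=calibration('scene')
P=lambda q:(np.array(q,float)+.5)/5-.5+[175,140]
for n,z,q in (('cap',46,[[656,86]]),('hs',46,[[371,60],[431,57],[433,149],[372,153]]),('tr',42,[[582,364],[657,357],[667,443],[592,450]]),('re',43,[[411,421],[470,461],[422,524],[366,484]]),('swol',51,[[53,436]]),('scor',43,[[80,57],[134,62],[125,140],[70,133]])):
    w=at(c,P(q),z)[:,:2]; print(n,w.mean(0).round(1))
    if len(w)>1:
        e=np.roll(w,-1,0)-w; print('  len',np.hypot(*e.T).round(0),'ang',np.degrees(np.arctan2(e[:,1],e[:,0])).round(0))
print('scene cap',at(s,[[359,243]],46).round(0))
# bins: color segmentation centroids
E
```

```text
cap [623.7  53.9]
hs [617.8 168. ]
  len [27. 42. 27. 42.] ang [ -88. -179.   93.    1.]
tr [482.4  70. ]
  len [33. 38. 33. 38.] ang [ -86. -174.   94.    6.]
re [453.4 162.2]
  len [32. 35. 31. 34.] ang [-125.  142.   54.  -36.]
swol [472.  322.9]
scor [624.5 304.8]
  len [25. 36. 25. 35.] ang [-97. 174.  82.  -7.]
scene cap [[625.  51.  46.]]
```

Request:
apply_moves:
  increments:
    - {"tx": 0.235,"ty": -0.289,"tz": -0.04,"claw": 0.085}
    - {"tx": 0.235,"ty": -0.289,"tz": -0.04,"claw": 0.085}
    - {"tx": 0.235,"ty": -0.289,"tz": -0.04,"claw": 0.085}
    - {"tx": 0.235,"ty": -0.289,"tz": -0.04,"claw": 0.085}
    - {"tx": 0.235,"ty": -0.289,"tz": -0.04,"claw": 0.085}
    - {"tx": 0.469,"ty": -0.577,"tz": -0.08,"claw": 0.07}
    - {"tx": 0.469,"ty": -0.577,"tz": -0.08,"claw": 0.07}
    - {"tx": 0.469,"ty": -0.577,"tz": -0.08,"claw": 0.07}
    - {"tx": 0.469,"ty": -0.577,"tz": -0.08,"claw": 0.07}
    - {"tx": 0.469,"ty": -0.577,"tz": -0.08,"claw": 0.07}
    - {"tx": 0.469,"ty": -0.577,"tz": -0.08,"claw": 0.07}
    - {"tx": 0.469,"ty": -0.577,"tz": -0.08,"claw": 0.07}

```text
$.increments[0]: bad value
```

Request:
apply_moves:
  increments:
    - {"tx": 0.032,"ty": -0.039,"tz": -0.005,"rx": 0,"ry": 0,"rz": 0,"claw": 0.085}
    - {"tx": 0.235,"ty": -0.289,"tz": -0.04,"rx": 0,"ry": 0,"rz": 0,"claw": 0.085}

```text
clock: 0.3
eef_pos: [217.2, 554.0, 220.2]
tool_rot: [-3.142, -0.0, 2.905]
force: [2.7, 1.0, 0.1]
width: 84.8
```

Request:
apply_moves:
  increments:
    - {"tx": 0.406,"ty": -0.501,"tz": -0.1,"rx": 0,"ry": 0,"rz": 0,"claw": 0.085}
    - {"tx": 0.406,"ty": -0.501,"tz": -0.1,"rx": 0,"ry": 0,"rz": 0,"claw": 0.085}
    - {"tx": 0.406,"ty": -0.501,"tz": -0.1,"rx": 0,"ry": 0,"rz": 0,"claw": 0.085}
    - {"tx": 0.406,"ty": -0.501,"tz": -0.1,"rx": 0,"ry": 0,"rz": 0,"claw": 0.085}
    - {"tx": 0.406,"ty": -0.501,"tz": -0.1,"rx": 0,"ry": 0,"rz": 0,"claw": 0.085}
    - {"tx": 0.406,"ty": -0.501,"tz": -0.1,"rx": 0,"ry": 0,"rz": 0,"claw": 0.085}
    - {"tx": 0.406,"ty": -0.501,"tz": -0.1,"rx": 0,"ry": 0,"rz": 0,"claw": 0.085}
    - {"tx": 0.406,"ty": -0.501,"tz": -0.1,"rx": 0,"ry": 0,"rz": 0,"claw": 0.085}
    - {"tx": 0.406,"ty": -0.501,"tz": -0.1,"rx": 0,"ry": 0,"rz": 0,"claw": 0.085}
    - {"tx": 0.406,"ty": -0.501,"tz": -0.1,"rx": 0,"ry": 0,"rz": 0,"claw": 0.085}
    - {"tx": 0.406,"ty": -0.501,"tz": -0.1,"rx": 0,"ry": 0,"rz": 0,"claw": 0.085}
    - {"tx": 0.406,"ty": -0.501,"tz": -0.1,"rx": 0,"ry": 0,"rz": 0,"claw": 0.085}

```text
clock: 1.5
eef_pos: [592.0, 91.8, 128.4]
tool_rot: [-3.142, -0.001, 2.901]
force: [0.3, 0.5, 1.2]
width: 85.1
```

Request:
apply_moves:
  increments:
    - {"tx": 0.032,"ty": -0.038,"tz": -0.02,"rx": 0,"ry": 0,"rz": 0,"claw": 0.085}
    - {"tx": 0.032,"ty": -0.038,"tz": -0.02,"rx": 0,"ry": 0,"rz": 0,"claw": 0.085}
    - {"tx": 0.032,"ty": -0.038,"tz": -0.02,"rx": 0,"ry": 0,"rz": 0,"claw": 0.085}

```text
clock: 1.8
eef_pos: [622.9, 53.5, 107.7]
tool_rot: [-3.14, -0.002, 2.897]
force: [-0.9, 0.9, -0.1]
width: 84.7
```

```bash
python3 - <<'E'
from h import *
print(read_state()['eef_pos'])
c=snap('wrist','pics/w1.png')
np.save('w1.npy',c,allow_pickle=True); print(c['origin'],c['attitude'])
E
```

```text
[622.87710155  53.4831213  107.66898179]
[553.99399485  71.53549498 250.91933137] [-2.79712244e-01  6.87573497e-04  1.32550746e+00]
```

View pics/w1.png

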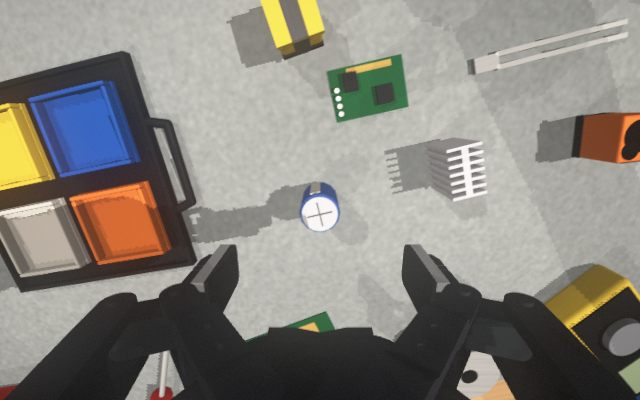

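The capacitor top is at (320,214), between the fingers. The heat sink top is near (467,171).

```bash
python3 - <<'E'
from h import *
c=np.load('w1.npy',allow_pickle=True).item()
print(at(c,[[320,214],[467,171]],46).round(1), at(c,[[123,220],[85,128]],18).round(1))
E
```

```text
[[622.8  54.3  46. ]
 [616.6 168.8  46. ]] [[ 595.  -121.4   18. ]
 [ 512.5 -118.4   18. ]]
```

Request:
apply_moves:
  increments:
    - {"tx": 0.0,"ty": 0.0,"tz": -0.05,"rx": 0,"ry": 0,"rz": 0,"claw": 0.085}
    - {"tx": 0.0,"ty": 0.0,"tz": -0.092,"rx": 0,"ry": 0,"rz": 0,"claw": 0.085}
    - {"tx": 0.0,"ty": 0.0,"tz": -0.092,"rx": 0,"ry": 0,"rz": 0,"claw": 0.06}
    - {"tx": 0.0,"ty": 0.0,"tz": -0.092,"rx": 0,"ry": 0,"rz": 0,"claw": 0.02}
    - {"tx": 0.0,"ty": 0.0,"tz": -0.092,"rx": 0,"ry": 0,"rz": 0,"claw": 0.02}
    - {"tx": 0.0,"ty": 0.0,"tz": -0.092,"rx": 0,"ry": 0,"rz": 0,"claw": 0.02}
    - {"tx": 0.0,"ty": 0.0,"tz": -0.092,"rx": 0,"ry": 0,"rz": 0,"claw": 0.02}
    - {"tx": 0.0,"ty": 0.0,"tz": -0.092,"rx": 0,"ry": 0,"rz": 0,"claw": 0.02}
    - {"tx": 0.0,"ty": 0.0,"tz": -0.092,"rx": 0,"ry": 0,"rz": 0,"claw": 0.02}

```text
clock: 2.75
eef_pos: [625.4, 56.2, 20.2]
tool_rot: [3.139, 0.005, 2.901]
force: [-0.5, 0.4, 6.6]
width: 30.3
```

```bash
python3 - <<'E'
import cv2
im=cv2.imread('pics/top0.png')
cv2.imwrite('pics/c2.png',cv2.resize(im[140:240,350:460],None,fx=6,fy=6,interpolation=cv2.INTER_CUBIC))
E
```

```text
(no output)
```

View pics/c2.png

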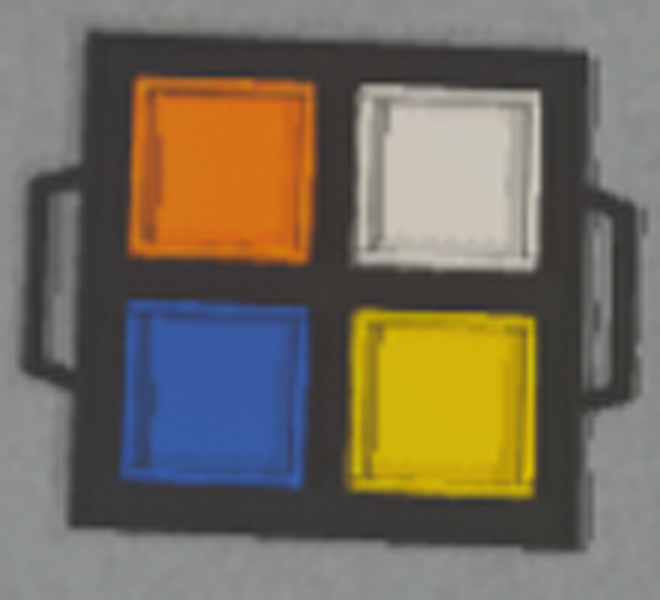

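```bash
python3 - <<'E'
from h import *
c=calibration('top')
print(at(c,(np.array([[222,170],[449,178],[215,394],[441,403]])+.5)/6-.5+[350,140],17).round(1))
s=read_state();print(s['eef_pos'],s['tool_rot'],s['force'],s['width'])
E
```

```text
[[ 599.4 -128.9   17. ]
 [ 594.6 -214.7   17. ]
 [ 514.  -123.6   17. ]
 [ 509.  -208.3   17. ]]
[625.35622721  56.16907915  20.20558793] [3.13938979 0.00473732 2.90091551] [-0.46036327  0.39943579  6.57007175] 30.306550694051705
```

Request:
apply_moves:
  increments:
    - {"tx": 0.0,"ty": 0.0,"tz": 0.02,"rx": 0,"ry": 0,"rz": 0,"claw": 0.02}
    - {"tx": 0.0,"ty": 0.0,"tz": 0.06,"rx": 0,"ry": 0,"rz": 0,"claw": 0.02}
    - {"tx": 0.0,"ty": 0.0,"tz": 0.06,"rx": 0,"ry": 0,"rz": 0,"claw": 0.02}

```text
clock: 3.05
eef_pos: [627.8, 56.1, 83.6]
tool_rot: [3.137, 0.011, 2.901]
force: [1.5, 0.3, -0.0]
width: 30.0
```

Request:
apply_moves:
  increments:
    - {"tx": 0.0,"ty": 0.0,"tz": 0.0,"rx": 0,"ry": 0,"rz": 0,"claw": 0.02}
    - {"tx": 0.0,"ty": 0.0,"tz": 0.0,"rx": 0,"ry": 0,"rz": 0,"claw": 0.02}

```text
clock: 3.25
eef_pos: [622.8, 55.5, 77.2]
tool_rot: [-3.142, -0.0, 2.901]
force: [-1.0, 0.1, -0.4]
width: 29.9
```

```bash
python3 - <<'E'
from h import *
s=read_state();print(s['eef_pos'],s['tool_rot'],s['force'],s['width'])
snap('wrist','pics/w2.png')
E
```

```text
[622.77726886  55.53589839  77.1817945 ] [-3.14157287e+00 -3.03230646e-04  2.90072328e+00] [-1.03698173  0.07754101 -0.36473151] 29.87202730648016
```

View pics/w2.png

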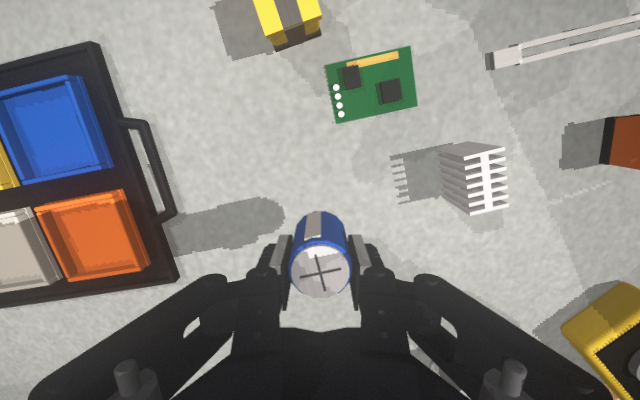

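The can is held upright between the fingers, with its top centre near (320,270). I'll work out how high its top is above the TCP.

```bash
python3 - <<'E'
from h import *
c=calibration('wrist')
for z in (100,105,110,115): print(z,at(c,[[320,271]],z).round(1), [np.round(np.hypot(*(at(c,[[290,271]],z)-at(c,[[350,271]],z))[0,:2]),1)])
E
```

```text
100 [[622.   56.4 100. ]] [np.float64(28.9)]
105 [[619.1  57.1 105. ]] [np.float64(27.7)]
110 [[616.2  57.8 110. ]] [np.float64(26.5)]
115 [[613.4  58.5 115. ]] [np.float64(25.3)]
```

Request:
apply_moves:
  increments:
    - {"tx": -0.022,"ty": -0.036,"tz": 0.0,"rx": 0,"ry": 0,"rz": 0,"claw": 0.02}
    - {"tx": -0.044,"ty": -0.072,"tz": 0.0,"rx": 0,"ry": 0,"rz": 0,"claw": 0.02}
    - {"tx": -0.066,"ty": -0.108,"tz": 0.0,"rx": 0,"ry": 0,"rz": 0,"claw": 0.02}
    - {"tx": -0.088,"ty": -0.144,"tz": 0.0,"rx": 0,"ry": 0,"rz": 0,"claw": 0.02}
    - {"tx": -0.109,"ty": -0.179,"tz": 0.0,"rx": 0,"ry": 0,"rz": 0,"claw": 0.02}
    - {"tx": -0.109,"ty": -0.179,"tz": 0.0,"rx": 0,"ry": 0,"rz": 0,"claw": 0.02}
    - {"tx": -0.109,"ty": -0.179,"tz": -0.02,"rx": 0,"ry": 0,"rz": 0,"claw": 0.02}
    - {"tx": -0.109,"ty": -0.179,"tz": -0.035,"rx": 0,"ry": 0,"rz": 0,"claw": 0.02}
    - {"tx": -0.109,"ty": -0.179,"tz": -0.042,"rx": 0,"ry": 0,"rz": 0,"claw": 0.02}
    - {"tx": -0.109,"ty": -0.179,"tz": -0.042,"rx": 0,"ry": 0,"rz": 0,"claw": 0.02}

```text
clock: 4.3
eef_pos: [513.3, -122.9, 33.7]
tool_rot: [3.142, -0.003, 2.901]
force: [-1.3, -0.0, -0.6]
width: 30.3
```

Request:
apply_moves:
  increments:
    - {"tx": 0,"ty": 0,"tz": -0.002,"rx": 0,"ry": 0,"rz": 0,"claw": 0.02}
    - {"tx": 0,"ty": 0,"tz": -0.004,"rx": 0,"ry": 0,"rz": 0,"claw": 0.02}
    - {"tx": 0,"ty": 0,"tz": -0.004,"rx": 0,"ry": 0,"rz": 0,"claw": 0.02}
    - {"tx": 0,"ty": 0,"tz": -0.004,"rx": 0,"ry": 0,"rz": 0,"claw": 0.02}

```text
clock: 4.7
eef_pos: [514.4, -123.5, 31.4]
tool_rot: [3.142, 0.001, 2.901]
force: [0.5, -0.4, -0.0]
width: 30.3
```

Request:
apply_moves:
  increments:
    - {"tx": 0,"ty": 0,"tz": -0.002,"rx": 0,"ry": 0,"rz": 0,"claw": 0.02}
    - {"tx": 0,"ty": 0,"tz": -0.002,"rx": 0,"ry": 0,"rz": 0,"claw": 0.02}
    - {"tx": 0,"ty": 0,"tz": -0.002,"rx": 0,"ry": 0,"rz": 0,"claw": 0.02}

```text
clock: 5.0
eef_pos: [514.2, -123.4, 29.0]
tool_rot: [3.142, -0.0, 2.901]
force: [0.2, -0.1, -0.4]
width: 30.0
```

Request:
apply_moves:
  increments:
    - {"tx": 0,"ty": 0,"tz": -0.002,"rx": 0,"ry": 0,"rz": 0,"claw": 0.02}
    - {"tx": 0,"ty": 0,"tz": -0.002,"rx": 0,"ry": 0,"rz": 0,"claw": 0.02}
    - {"tx": 0,"ty": 0,"tz": -0.002,"rx": 0,"ry": 0,"rz": 0,"claw": 0.02}

```text
clock: 5.3
eef_pos: [514.3, -123.5, 28.1]
tool_rot: [-3.141, 0.001, 2.901]
force: [-1.8, 0.3, 11.3]
width: 29.9
```

Request:
apply_moves:
  increments:
    - {"tx": 0,"ty": 0,"tz": 0.001,"rx": 0,"ry": 0,"rz": 0,"claw": 0.055}
    - {"tx": 0,"ty": 0,"tz": 0.001,"rx": 0,"ry": 0,"rz": 0,"claw": 0.055}
    - {"tx": 0,"ty": 0,"tz": 0.001,"rx": 0,"ry": 0,"rz": 0,"claw": 0.055}
    - {"tx": 0,"ty": 0,"tz": 0.001,"rx": 0,"ry": 0,"rz": 0,"claw": 0.055}
    - {"tx": 0,"ty": 0,"tz": 0.001,"rx": 0,"ry": 0,"rz": 0,"claw": 0.055}
    - {"tx": 0,"ty": 0,"tz": 0.02,"rx": 0,"ry": 0,"rz": 0,"claw": 0.055}
    - {"tx": 0,"ty": 0,"tz": 0.06,"rx": 0,"ry": 0,"rz": 0,"claw": 0.06}
    - {"tx": 0,"ty": 0,"tz": 0.102,"rx": 0,"ry": 0,"rz": 0,"claw": 0.085}
    - {"tx": 0,"ty": 0,"tz": 0.102,"rx": 0,"ry": 0,"rz": 0,"claw": 0.085}

```text
clock: 6.2
eef_pos: [517.7, -124.2, 133.8]
tool_rot: [3.141, 0.01, 2.901]
force: [0.5, 0.9, 0.2]
width: 84.8
```

```bash
python3 - <<'E'
from h import *
s=read_state();print(s['eef_pos'],s['tool_rot'],s['width'])
snap('wrist','pics/w3.png')
E
```

```text
[ 517.70970234 -124.16660425  133.77004874] [3.14111399 0.00955684 2.90054551] 84.83211985624335
```

View pics/w3.png

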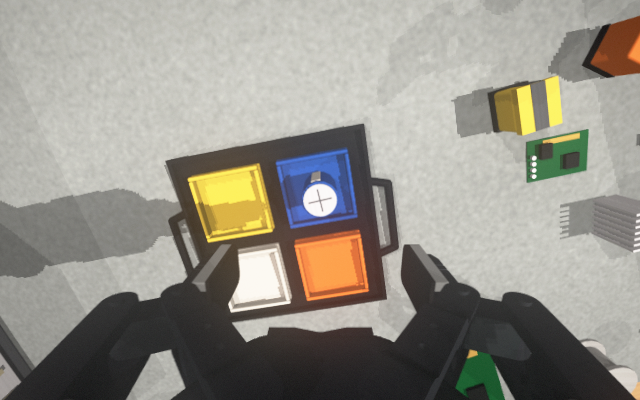

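The capacitor stands centred in the blue bin. Next is the transformer.

Request:
apply_moves:
  increments:
    - {"tx": -0.008,"ty": 0.048,"tz": 0.0,"rx": 0,"ry": 0,"rz": 0.9,"claw": 0.085}
    - {"tx": -0.016,"ty": 0.096,"tz": 0.0,"rx": 0,"ry": 0,"rz": 1.8,"claw": 0.085}
    - {"tx": -0.024,"ty": 0.144,"tz": 0.0,"rx": 0,"ry": 0,"rz": 2.7,"claw": 0.085}
    - {"tx": -0.032,"ty": 0.193,"tz": -0.02,"rx": 0,"ry": 0,"rz": 3.6,"claw": 0.085}
    - {"tx": -0.032,"ty": 0.193,"tz": -0.02,"rx": 0,"ry": 0,"rz": 3.6,"claw": 0.085}
    - {"tx": -0.032,"ty": 0.193,"tz": -0.02,"rx": 0,"ry": 0,"rz": 3.6,"claw": 0.085}
    - {"tx": -0.032,"ty": 0.193,"tz": -0.02,"rx": 0,"ry": 0,"rz": 3.6,"claw": 0.085}

```text
clock: 6.95
eef_pos: [481.9, 68.0, 108.5]
tool_rot: [-3.14, -0.001, -3.07]
force: [-0.5, -0.7, 0.7]
width: 84.9
```

Request:
apply_moves:
  increments:
    - {"tx": 0.0,"ty": 0.002,"tz": -0.045,"rx": 0,"ry": 0,"rz": 0,"claw": 0.085}
    - {"tx": 0.0,"ty": 0.002,"tz": -0.08,"rx": 0,"ry": 0,"rz": 0,"claw": 0.085}
    - {"tx": 0.0,"ty": 0.002,"tz": -0.091,"rx": 0,"ry": 0,"rz": 0,"claw": 0.085}
    - {"tx": 0.0,"ty": 0.002,"tz": -0.091,"rx": 0,"ry": 0,"rz": 0,"claw": 0.06}
    - {"tx": 0.0,"ty": 0.002,"tz": -0.091,"rx": 0,"ry": 0,"rz": 0,"claw": 0.02}
    - {"tx": 0.0,"ty": 0.002,"tz": -0.091,"rx": 0,"ry": 0,"rz": 0,"claw": 0.02}
    - {"tx": 0.0,"ty": 0.002,"tz": -0.091,"rx": 0,"ry": 0,"rz": 0,"claw": 0.02}
    - {"tx": 0.0,"ty": 0.002,"tz": -0.091,"rx": 0,"ry": 0,"rz": 0,"claw": 0.02}
    - {"tx": 0.0,"ty": 0.002,"tz": -0.091,"rx": 0,"ry": 0,"rz": 0,"claw": 0.02}
    - {"tx": 0.0,"ty": 0.002,"tz": -0.091,"rx": 0,"ry": 0,"rz": 0,"claw": 0.02}

```text
clock: 7.95
eef_pos: [483.4, 71.4, 19.7]
tool_rot: [-3.142, 0.003, -3.069]
force: [-0.2, -0.4, 5.8]
width: 32.8
```

Request:
apply_moves:
  increments:
    - {"tx": 0,"ty": 0,"tz": 0.015,"rx": 0,"ry": 0,"rz": 0,"claw": 0.02}
    - {"tx": 0,"ty": 0,"tz": 0.045,"rx": 0,"ry": 0,"rz": 0,"claw": 0.02}
    - {"tx": 0,"ty": 0,"tz": 0.08,"rx": 0,"ry": 0,"rz": 0,"claw": 0.02}
    - {"tx": 0,"ty": -0.03,"tz": 0.1,"rx": 0,"ry": 0,"rz": 0,"claw": 0.02}
    - {"tx": 0.006,"ty": -0.07,"tz": 0.1,"rx": 0,"ry": 0,"rz": 0,"claw": 0.02}
    - {"tx": 0.01,"ty": -0.115,"tz": 0.1,"rx": 0,"ry": 0,"rz": 0,"claw": 0.02}
    - {"tx": 0.015,"ty": -0.16,"tz": 0.1,"rx": 0,"ry": 0,"rz": 0,"claw": 0.02}
    - {"tx": 0.02,"ty": -0.205,"tz": 0.1,"rx": 0,"ry": 0,"rz": 0,"claw": 0.02}
    - {"tx": 0.026,"ty": -0.25,"tz": 0.1,"rx": 0,"ry": 0,"rz": 0,"claw": 0.02}
    - {"tx": 0.026,"ty": -0.279,"tz": 0.1,"rx": 0,"ry": 0,"rz": 0,"claw": 0.02}
    - {"tx": 0.026,"ty": -0.279,"tz": 0.1,"rx": 0,"ry": 0,"rz": 0,"claw": 0.02}
    - {"tx": 0.026,"ty": -0.279,"tz": 0.1,"rx": 0,"ry": 0,"rz": 0,"claw": 0.02}

```text
clock: 9.15
eef_pos: [508.0, -208.0, 118.7]
tool_rot: [-3.141, 0.001, -3.07]
force: [0.2, 0.3, -1.2]
width: 32.9
```

Request:
apply_moves:
  increments:
    - {"tx": 0,"ty": 0,"tz": -0.03,"rx": 0,"ry": 0,"rz": 0,"claw": 0.02}
    - {"tx": 0,"ty": 0,"tz": -0.06,"rx": 0,"ry": 0,"rz": 0,"claw": 0.02}
    - {"tx": 0,"ty": 0,"tz": -0.078,"rx": 0,"ry": 0,"rz": 0,"claw": 0.02}
    - {"tx": 0,"ty": 0,"tz": -0.083,"rx": 0,"ry": 0,"rz": 0,"claw": 0.02}
    - {"tx": 0,"ty": 0,"tz": -0.083,"rx": 0,"ry": 0,"rz": 0,"claw": 0.02}
    - {"tx": 0,"ty": 0,"tz": -0.083,"rx": 0,"ry": 0,"rz": 0,"claw": 0.02}

```text
clock: 9.75
eef_pos: [509.1, -206.8, 36.1]
tool_rot: [-3.141, 0.002, -3.067]
force: [-0.1, 0.2, -1.5]
width: 32.6
```

Expected contact is at z ≈ 27.7.

Request:
apply_moves:
  increments:
    - {"tx": 0,"ty": 0,"tz": -0.003,"rx": 0,"ry": 0,"rz": 0,"claw": 0.02}
    - {"tx": 0,"ty": 0,"tz": -0.006,"rx": 0,"ry": 0,"rz": 0,"claw": 0.02}
    - {"tx": 0,"ty": 0,"tz": -0.008,"rx": 0,"ry": 0,"rz": 0,"claw": 0.02}
    - {"tx": 0,"ty": 0,"tz": -0.0085,"rx": 0,"ry": 0,"rz": 0,"claw": 0.02}
    - {"tx": 0,"ty": 0,"tz": -0.009,"rx": 0,"ry": 0,"rz": 0,"claw": 0.02}
    - {"tx": 0,"ty": 0,"tz": -0.009,"rx": 0,"ry": 0,"rz": 0,"claw": 0.02}

```text
clock: 10.35
eef_pos: [508.4, -207.6, 27.7]
tool_rot: [-3.141, 0.001, -3.068]
force: [-2.4, 1.0, 14.1]
width: 32.9
```

Request:
apply_moves:
  increments:
    - {"tx": 0,"ty": 0,"tz": 0.001,"rx": 0,"ry": 0,"rz": 0,"claw": 0.055}
    - {"tx": 0,"ty": 0,"tz": 0.001,"rx": 0,"ry": 0,"rz": 0,"claw": 0.055}
    - {"tx": 0,"ty": 0,"tz": 0.001,"rx": 0,"ry": 0,"rz": 0,"claw": 0.055}
    - {"tx": 0,"ty": 0,"tz": 0.001,"rx": 0,"ry": 0,"rz": 0,"claw": 0.055}
    - {"tx": 0,"ty": 0,"tz": 0.001,"rx": 0,"ry": 0,"rz": 0,"claw": 0.055}
    - {"tx": 0,"ty": 0,"tz": 0.02,"rx": 0,"ry": 0,"rz": 0,"claw": 0.055}
    - {"tx": 0,"ty": 0,"tz": 0.06,"rx": 0,"ry": 0,"rz": 0,"claw": 0.06}
    - {"tx": 0,"ty": 0,"tz": 0.1,"rx": 0,"ry": 0,"rz": 0,"claw": 0.06}
    - {"tx": 0.011,"ty": 0.037,"tz": 0.102,"rx": 0,"ry": 0,"rz": -0.2,"claw": 0.085}
    - {"tx": 0.024,"ty": 0.082,"tz": 0.102,"rx": 0,"ry": 0,"rz": -0.4,"claw": 0.085}
    - {"tx": 0.037,"ty": 0.127,"tz": 0.102,"rx": 0,"ry": 0,"rz": -0.4,"claw": 0.085}
    - {"tx": 0.05,"ty": 0.172,"tz": 0.102,"rx": 0,"ry": 0,"rz": -0.4,"claw": 0.085}

```text
clock: 11.55
eef_pos: [558.5, -33.9, 128.2]
tool_rot: [-3.142, 0.0, -3.104]
force: [0.2, -0.1, -0.6]
width: 85.0
```

Request:
apply_moves:
  increments:
    - {"tx": 0.012,"ty": 0.041,"tz": 0,"rx": 0,"ry": 0,"rz": 0,"claw": 0.085}
    - {"tx": 0.024,"ty": 0.082,"tz": 0,"rx": 0,"ry": 0,"rz": 0,"claw": 0.085}
    - {"tx": 0.036,"ty": 0.123,"tz": 0,"rx": 0,"ry": 0,"rz": 0,"claw": 0.085}
    - {"tx": 0.048,"ty": 0.164,"tz": 0,"rx": 0,"ry": 0,"rz": 0,"claw": 0.085}
    - {"tx": 0.059,"ty": 0.202,"tz": -0.01,"rx": 0,"ry": 0,"rz": 0,"claw": 0.085}
    - {"tx": 0.059,"ty": 0.202,"tz": -0.02,"rx": 0,"ry": 0,"rz": 0,"claw": 0.085}
    - {"tx": 0.059,"ty": 0.202,"tz": -0.02,"rx": 0,"ry": 0,"rz": 0,"claw": 0.085}
    - {"tx": 0.059,"ty": 0.202,"tz": -0.02,"rx": 0,"ry": 0,"rz": 0,"claw": 0.085}

```text
clock: 12.35
eef_pos: [616.7, 164.7, 107.6]
tool_rot: [-3.14, -0.001, -3.105]
force: [0.5, -1.0, 0.3]
width: 84.8
```

```bash
python3 - <<'E'
from h import *
s=read_state();print(s['eef_pos'],s['tool_rot'],s['width'])
snap('wrist','pics/w4.png')
E
```

```text
[616.72546591 164.73819977 107.56961144] [-3.13985635e+00 -1.47985347e-03 -3.10453642e+00] 84.80630323710625
```

View pics/w4.png

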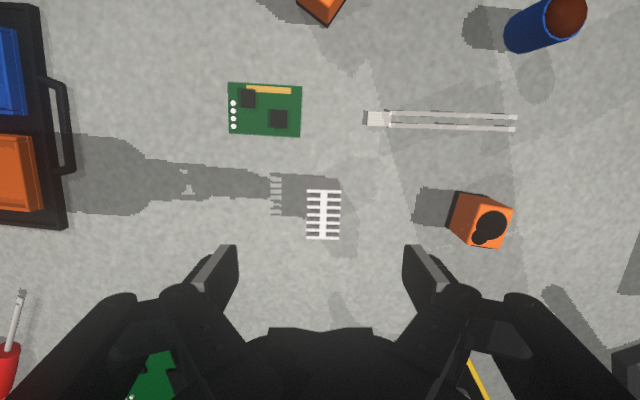

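The heat sink, centred at (323,214), is square between the fingers and 3 mm off in y.

Request:
apply_moves:
  increments:
    - {"tx": 0.001,"ty": 0.0035,"tz": -0.045,"rx": 0,"ry": 0,"rz": 0,"claw": 0.085}
    - {"tx": 0.001,"ty": 0.0035,"tz": -0.08,"rx": 0,"ry": 0,"rz": 0,"claw": 0.085}
    - {"tx": 0.001,"ty": 0.0035,"tz": -0.09,"rx": 0,"ry": 0,"rz": 0,"claw": 0.085}
    - {"tx": 0.001,"ty": 0.0035,"tz": -0.09,"rx": 0,"ry": 0,"rz": 0,"claw": 0.06}
    - {"tx": 0.001,"ty": 0.0035,"tz": -0.09,"rx": 0,"ry": 0,"rz": 0,"claw": 0.02}
    - {"tx": 0.001,"ty": 0.0035,"tz": -0.09,"rx": 0,"ry": 0,"rz": 0,"claw": 0.015}
    - {"tx": 0.001,"ty": 0.0035,"tz": -0.09,"rx": 0,"ry": 0,"rz": 0,"claw": 0.015}
    - {"tx": 0.001,"ty": 0.0035,"tz": -0.09,"rx": 0,"ry": 0,"rz": 0,"claw": 0.015}
    - {"tx": 0.001,"ty": 0.0035,"tz": -0.09,"rx": 0,"ry": 0,"rz": 0,"claw": 0.015}
    - {"tx": 0.001,"ty": 0.0035,"tz": -0.09,"rx": 0,"ry": 0,"rz": 0,"claw": 0.015}
    - {"tx": 0.001,"ty": 0.0035,"tz": -0.09,"rx": 0,"ry": 0,"rz": 0,"claw": 0.015}

```text
clock: 13.5
eef_pos: [619.7, 170.3, 20.0]
tool_rot: [3.141, 0.003, -3.103]
force: [-0.3, -0.5, 5.0]
width: 25.1
```

Request:
apply_moves:
  increments:
    - {"tx": 0,"ty": 0,"tz": 0.015,"rx": 0,"ry": 0,"rz": 0,"claw": 0.015}
    - {"tx": 0,"ty": 0,"tz": 0.045,"rx": 0,"ry": 0,"rz": 0,"claw": 0.015}
    - {"tx": 0,"ty": -0.02,"tz": 0.08,"rx": 0,"ry": 0,"rz": 0,"claw": 0.015}
    - {"tx": 0,"ty": -0.06,"tz": 0.1,"rx": 0,"ry": 0,"rz": 0,"claw": 0.015}
    - {"tx": -0.006,"ty": -0.105,"tz": 0.1,"rx": 0,"ry": 0,"rz": 0,"claw": 0.015}
    - {"tx": -0.01,"ty": -0.15,"tz": 0.1,"rx": 0,"ry": 0,"rz": 0,"claw": 0.015}
    - {"tx": -0.013,"ty": -0.195,"tz": 0.1,"rx": 0,"ry": 0,"rz": 0,"claw": 0.015}
    - {"tx": -0.016,"ty": -0.24,"tz": 0.1,"rx": 0,"ry": 0,"rz": 0,"claw": 0.015}
    - {"tx": -0.02,"ty": -0.285,"tz": 0.1,"rx": 0,"ry": 0,"rz": 0,"claw": 0.015}
    - {"tx": -0.023,"ty": -0.33,"tz": 0.1,"rx": 0,"ry": 0,"rz": 0,"claw": 0.015}
    - {"tx": -0.023,"ty": -0.365,"tz": 0.1,"rx": 0,"ry": 0,"rz": 0,"claw": 0.015}
    - {"tx": -0.023,"ty": -0.383,"tz": 0.1,"rx": 0,"ry": 0,"rz": 0,"claw": 0.015}

```text
clock: 14.7
eef_pos: [594.3, -217.9, 119.1]
tool_rot: [-3.139, 0.0, -3.108]
force: [-0.9, 0.4, -0.5]
width: 24.7
```

Request:
apply_moves:
  increments:
    - {"tx": 0,"ty": 0,"tz": 0,"rx": 0,"ry": 0,"rz": 0,"claw": 0.015}
    - {"tx": 0,"ty": 0,"tz": 0,"rx": 0,"ry": 0,"rz": 0,"claw": 0.015}
    - {"tx": 0,"ty": 0,"tz": 0,"rx": 0,"ry": 0,"rz": 0,"claw": 0.015}

```text
clock: 15.0
eef_pos: [595.8, -209.5, 118.3]
tool_rot: [3.139, 0.0, -3.099]
force: [-0.3, 1.0, -0.8]
width: 25.0
```

Request:
apply_moves:
  increments:
    - {"tx": 0,"ty": 0,"tz": -0.03,"rx": 0,"ry": 0,"rz": 0,"claw": 0.015}
    - {"tx": 0,"ty": 0,"tz": -0.06,"rx": 0,"ry": 0,"rz": 0,"claw": 0.015}
    - {"tx": 0,"ty": 0,"tz": -0.078,"rx": 0,"ry": 0,"rz": 0,"claw": 0.015}
    - {"tx": 0,"ty": 0,"tz": -0.082,"rx": 0,"ry": 0,"rz": 0,"claw": 0.015}
    - {"tx": 0,"ty": 0,"tz": -0.082,"rx": 0,"ry": 0,"rz": 0,"claw": 0.015}
    - {"tx": 0,"ty": 0,"tz": -0.082,"rx": 0,"ry": 0,"rz": 0,"claw": 0.015}

```text
clock: 15.6
eef_pos: [596.3, -212.2, 37.2]
tool_rot: [-3.141, 0.002, -3.102]
force: [0.0, -0.5, -1.0]
width: 24.7
```

Request:
apply_moves:
  increments:
    - {"tx": -0.001,"ty": -0.001,"tz": -0.003,"rx": 0,"ry": 0,"rz": 0,"claw": 0.015}
    - {"tx": -0.001,"ty": -0.001,"tz": -0.006,"rx": 0,"ry": 0,"rz": 0,"claw": 0.015}
    - {"tx": -0.001,"ty": -0.001,"tz": -0.008,"rx": 0,"ry": 0,"rz": 0,"claw": 0.015}
    - {"tx": -0.001,"ty": -0.001,"tz": -0.009,"rx": 0,"ry": 0,"rz": 0,"claw": 0.015}
    - {"tx": -0.001,"ty": -0.001,"tz": -0.0095,"rx": 0,"ry": 0,"rz": 0,"claw": 0.015}
    - {"tx": -0.001,"ty": -0.001,"tz": -0.0095,"rx": 0,"ry": 0,"rz": 0,"claw": 0.015}

```text
clock: 16.2
eef_pos: [594.2, -214.2, 28.0]
tool_rot: [-3.141, 0.0, -3.103]
force: [-2.7, 0.2, 9.2]
width: 24.8
```

Request:
apply_moves:
  increments:
    - {"tx": 0,"ty": 0,"tz": 0.001,"rx": 0,"ry": 0,"rz": 0,"claw": 0.05}
    - {"tx": 0,"ty": 0,"tz": 0.001,"rx": 0,"ry": 0,"rz": 0,"claw": 0.05}
    - {"tx": 0,"ty": 0,"tz": 0.001,"rx": 0,"ry": 0,"rz": 0,"claw": 0.05}
    - {"tx": 0,"ty": 0,"tz": 0.001,"rx": 0,"ry": 0,"rz": 0,"claw": 0.05}
    - {"tx": 0,"ty": 0,"tz": 0.001,"rx": 0,"ry": 0,"rz": 0,"claw": 0.05}
    - {"tx": 0,"ty": 0,"tz": 0.02,"rx": 0,"ry": 0,"rz": 0,"claw": 0.05}
    - {"tx": 0,"ty": 0,"tz": 0.06,"rx": 0,"ry": 0,"rz": 0,"claw": 0.05}
    - {"tx": 0,"ty": 0,"tz": 0.1,"rx": 0,"ry": 0,"rz": 0,"claw": 0.06}
    - {"tx": -0.014,"ty": 0.037,"tz": 0.102,"rx": 0,"ry": 0,"rz": -1.2,"claw": 0.085}
    - {"tx": -0.028,"ty": 0.075,"tz": 0.102,"rx": 0,"ry": 0,"rz": -2.4,"claw": 0.085}
    - {"tx": -0.043,"ty": 0.115,"tz": 0.102,"rx": 0,"ry": 0,"rz": -3.6,"claw": 0.085}
    - {"tx": -0.058,"ty": 0.155,"tz": 0.102,"rx": 0,"ry": 0,"rz": -4.8,"claw": 0.085}

```text
clock: 17.4
eef_pos: [535.6, -57.6, 128.7]
tool_rot: [3.141, 0.0, 2.756]
force: [0.4, 1.1, -0.6]
width: 85.1
```

Request:
apply_moves:
  increments:
    - {"tx": -0.016,"ty": 0.042,"tz": 0,"rx": 0,"ry": 0,"rz": -0.8,"claw": 0.085}
    - {"tx": -0.032,"ty": 0.084,"tz": 0,"rx": 0,"ry": 0,"rz": -1.6,"claw": 0.085}
    - {"tx": -0.048,"ty": 0.126,"tz": 0,"rx": 0,"ry": 0,"rz": -2.6,"claw": 0.085}
    - {"tx": -0.064,"ty": 0.168,"tz": 0,"rx": 0,"ry": 0,"rz": -2.6,"claw": 0.085}
    - {"tx": -0.078,"ty": 0.205,"tz": -0.01,"rx": 0,"ry": 0,"rz": -2.6,"claw": 0.085}
    - {"tx": -0.083,"ty": 0.221,"tz": -0.02,"rx": 0,"ry": 0,"rz": -2.6,"claw": 0.085}
    - {"tx": -0.083,"ty": 0.221,"tz": -0.02,"rx": 0,"ry": 0,"rz": -2.6,"claw": 0.085}
    - {"tx": -0.083,"ty": 0.221,"tz": -0.02,"rx": 0,"ry": 0,"rz": -2.6,"claw": 0.085}
    - {"tx": -0.083,"ty": 0.221,"tz": -0.02,"rx": 0,"ry": 0,"rz": -2.6,"claw": 0.085}
    - {"tx": -0.083,"ty": 0.221,"tz": -0.02,"rx": 0,"ry": 0,"rz": -2.6,"claw": 0.085}

```text
clock: 18.4
eef_pos: [454.1, 160.5, 108.9]
tool_rot: [3.141, 0.001, 2.531]
force: [0.4, 0.1, 0.2]
width: 84.7
```

```bash
python3 - <<'E'
from h import *
s=read_state();print(s['eef_pos'],s['tool_rot'],s['width'])
snap('wrist','pics/w5.png')
E
```

```text
[454.05435631 160.53429426 108.92036624] [3.14128883e+00 9.16610800e-04 2.53133416e+00] 84.71669257533898
```

View pics/w5.png

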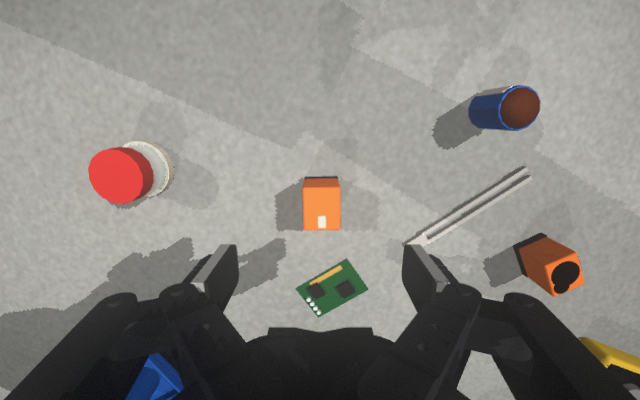

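Request:
apply_moves:
  increments:
    - {"tx": -0.001,"ty": 0.0015,"tz": -0.045,"rx": 0,"ry": 0,"rz": 0,"claw": 0.085}
    - {"tx": -0.001,"ty": 0.0015,"tz": -0.08,"rx": 0,"ry": 0,"rz": 0,"claw": 0.085}
    - {"tx": -0.001,"ty": 0.0015,"tz": -0.091,"rx": 0,"ry": 0,"rz": 0,"claw": 0.085}
    - {"tx": -0.001,"ty": 0.0015,"tz": -0.091,"rx": 0,"ry": 0,"rz": 0,"claw": 0.06}
    - {"tx": -0.001,"ty": 0.0015,"tz": -0.091,"rx": 0,"ry": 0,"rz": 0,"claw": 0.02}
    - {"tx": -0.001,"ty": 0.0015,"tz": -0.091,"rx": 0,"ry": 0,"rz": 0,"claw": 0.02}
    - {"tx": -0.001,"ty": 0.0015,"tz": -0.091,"rx": 0,"ry": 0,"rz": 0,"claw": 0.02}
    - {"tx": -0.001,"ty": 0.0015,"tz": -0.091,"rx": 0,"ry": 0,"rz": 0,"claw": 0.02}
    - {"tx": -0.001,"ty": 0.0015,"tz": -0.091,"rx": 0,"ry": 0,"rz": 0,"claw": 0.02}
    - {"tx": -0.001,"ty": 0.0015,"tz": -0.091,"rx": 0,"ry": 0,"rz": 0,"claw": 0.02}

```text
clock: 19.45
eef_pos: [453.2, 163.9, 19.1]
tool_rot: [3.139, 0.002, 2.534]
force: [-0.5, -0.4, 6.8]
width: 28.9
```

Request:
apply_moves:
  increments:
    - {"tx": 0,"ty": 0,"tz": 0.015,"rx": 0,"ry": 0,"rz": 0,"claw": 0.02}
    - {"tx": 0,"ty": 0,"tz": 0.045,"rx": 0,"ry": 0,"rz": 0,"claw": 0.02}
    - {"tx": 0.01,"ty": -0.02,"tz": 0.08,"rx": 0,"ry": 0,"rz": 0,"claw": 0.02}
    - {"tx": 0.03,"ty": -0.06,"tz": 0.1,"rx": 0,"ry": 0,"rz": 0.8,"claw": 0.02}
    - {"tx": 0.05,"ty": -0.1,"tz": 0.1,"rx": 0,"ry": 0,"rz": 1.8,"claw": 0.02}
    - {"tx": 0.07,"ty": -0.14,"tz": 0.1,"rx": 0,"ry": 0,"rz": 2.8,"claw": 0.02}
    - {"tx": 0.09,"ty": -0.18,"tz": 0.1,"rx": 0,"ry": 0,"rz": 3.8,"claw": 0.02}
    - {"tx": 0.11,"ty": -0.22,"tz": 0.1,"rx": 0,"ry": 0,"rz": 4.8,"claw": 0.02}
    - {"tx": 0.13,"ty": -0.255,"tz": 0.1,"rx": 0,"ry": 0,"rz": 5.8,"claw": 0.02}
    - {"tx": 0.141,"ty": -0.28,"tz": 0.1,"rx": 0,"ry": 0,"rz": 6.4,"claw": 0.02}
    - {"tx": 0.146,"ty": -0.291,"tz": 0.1,"rx": 0,"ry": 0,"rz": 6.4,"claw": 0.02}
    - {"tx": 0.146,"ty": -0.291,"tz": 0.1,"rx": 0,"ry": 0,"rz": 6.4,"claw": 0.02}

```text
clock: 20.65
eef_pos: [598.2, -129.2, 117.9]
tool_rot: [-3.141, 0.001, 3.089]
force: [-0.6, 1.2, -0.1]
width: 28.7
```

Request:
apply_moves:
  increments:
    - {"tx": 0,"ty": 0,"tz": 0,"rx": 0,"ry": 0,"rz": 0,"claw": 0.02}
    - {"tx": 0,"ty": 0,"tz": 0,"rx": 0,"ry": 0,"rz": 0,"claw": 0.02}
    - {"tx": 0,"ty": 0,"tz": -0.03,"rx": 0,"ry": 0,"rz": 0,"claw": 0.02}
    - {"tx": 0,"ty": 0,"tz": -0.055,"rx": 0,"ry": 0,"rz": 0,"claw": 0.02}
    - {"tx": 0,"ty": 0,"tz": -0.07,"rx": 0,"ry": 0,"rz": 0,"claw": 0.02}
    - {"tx": 0,"ty": 0,"tz": -0.08,"rx": 0,"ry": 0,"rz": 0,"claw": 0.02}
    - {"tx": 0,"ty": 0,"tz": -0.08,"rx": 0,"ry": 0,"rz": 0,"claw": 0.02}
    - {"tx": 0,"ty": 0,"tz": -0.08,"rx": 0,"ry": 0,"rz": 0,"claw": 0.02}

```text
clock: 21.45
eef_pos: [598.7, -127.1, 38.1]
tool_rot: [-3.142, 0.001, 3.093]
force: [0.8, -0.5, -0.4]
width: 28.9
```

Contact is expected at z ≈ 27.2.

Request:
apply_moves:
  increments:
    - {"tx": 0,"ty": -0.001,"tz": -0.003,"rx": 0,"ry": 0,"rz": 0,"claw": 0.02}
    - {"tx": 0,"ty": -0.001,"tz": -0.006,"rx": 0,"ry": 0,"rz": 0,"claw": 0.02}
    - {"tx": 0,"ty": -0.001,"tz": -0.009,"rx": 0,"ry": 0,"rz": 0,"claw": 0.02}
    - {"tx": 0,"ty": -0.001,"tz": -0.0105,"rx": 0,"ry": 0,"rz": 0,"claw": 0.02}
    - {"tx": 0,"ty": -0.001,"tz": -0.0115,"rx": 0,"ry": 0,"rz": 0,"claw": 0.02}
    - {"tx": 0,"ty": -0.001,"tz": -0.0115,"rx": 0,"ry": 0,"rz": 0,"claw": 0.02}

```text
clock: 22.05
eef_pos: [598.1, -128.5, 27.1]
tool_rot: [-3.141, -0.0, 3.093]
force: [-2.3, 0.9, 9.0]
width: 28.8
```

Request:
apply_moves:
  increments:
    - {"tx": 0,"ty": 0,"tz": 0.001,"rx": 0,"ry": 0,"rz": 0,"claw": 0.05}
    - {"tx": 0,"ty": 0,"tz": 0.001,"rx": 0,"ry": 0,"rz": 0,"claw": 0.05}
    - {"tx": 0,"ty": 0,"tz": 0.001,"rx": 0,"ry": 0,"rz": 0,"claw": 0.05}
    - {"tx": 0,"ty": 0,"tz": 0.001,"rx": 0,"ry": 0,"rz": 0,"claw": 0.05}
    - {"tx": 0,"ty": 0,"tz": 0.001,"rx": 0,"ry": 0,"rz": 0,"claw": 0.05}
    - {"tx": 0,"ty": 0,"tz": 0.02,"rx": 0,"ry": 0,"rz": 0,"claw": 0.05}
    - {"tx": 0,"ty": 0,"tz": 0.06,"rx": 0,"ry": 0,"rz": 0,"claw": 0.05}
    - {"tx": 0,"ty": 0,"tz": 0.1,"rx": 0,"ry": 0,"rz": 0,"claw": 0.06}
    - {"tx": 0,"ty": 0.045,"tz": 0.14,"rx": 0,"ry": 0,"rz": 0,"claw": 0.06}
    - {"tx": -0.02,"ty": 0.09,"tz": 0.14,"rx": 0,"ry": 0,"rz": 0,"claw": 0.06}
    - {"tx": -0.04,"ty": 0.13,"tz": 0.14,"rx": 0,"ry": 0,"rz": 0,"claw": 0.06}
    - {"tx": -0.06,"ty": 0.17,"tz": 0.14,"rx": 0,"ry": 0,"rz": 0,"claw": 0.06}

```text
clock: 23.25
eef_pos: [537.5, 43.8, 166.7]
tool_rot: [3.141, 0.001, 3.093]
force: [0.5, 0.6, 0.1]
width: 60.0
```

Request:
apply_moves:
  increments:
    - {"tx": -0.04,"ty": 0.02,"tz": 0.03,"rx": 0,"ry": 0,"rz": 0,"claw": 0.06}
    - {"tx": -0.04,"ty": 0.02,"tz": 0.03,"rx": 0,"ry": 0,"rz": 0,"claw": 0.06}
    - {"tx": -0.04,"ty": 0.02,"tz": 0.03,"rx": 0,"ry": 0,"rz": 0,"claw": 0.06}
    - {"tx": -0.04,"ty": 0.02,"tz": 0.03,"rx": 0,"ry": 0,"rz": 0,"claw": 0.06}
    - {"tx": -0.04,"ty": 0.02,"tz": 0.03,"rx": 0,"ry": 0,"rz": 0,"claw": 0.06}

```text
clock: 23.75
eef_pos: [499.0, 60.3, 195.5]
tool_rot: [-3.141, -0.0, 3.09]
force: [0.3, 0.0, 0.3]
width: 59.8
```

```bash
python3 - <<'E'
from h import *
a=get_image('scene')[:,:,::-1]; b=get_image('top')[:,:,::-1]
A=cv2.resize(a[130:310,160:520],None,fx=2.2,fy=2.2); B=cv2.resize(b[140:250,170:460],(A.shape[1],int(110*A.shape[1]/290)))
v=np.vstack([A,B])[:,:]; v=cv2.resize(v,None,fx=.85,fy=.85,interpolation=cv2.INTER_AREA); cv2.imwrite('pics/end.png',v); print(v.shape)
E
```

```text
(592, 673, 3)
```

View pics/end.png

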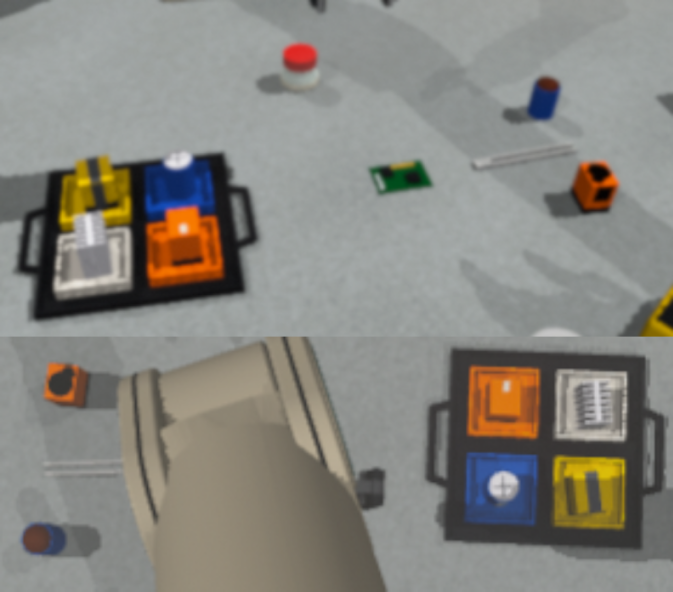

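All four parts stand upright and centred in their own bins. Both faulty parts are where they started and the arm is clear, so I'm handing in.

```bash
python3 -c "
from cell import *
finish_job(); print(read_state()['clock'])"
```

```text
the job is handed in; nothing more can be done
the job is handed in; nothing more can be done
```

I placed the capacitor, transformer, heat sink and relay one at a time in the blue, yellow, white and orange bins. Each was lowered until the force reading showed floor contact (9 to 14 N) before the fingers opened.

**Final check:** The last scene and top pictures, taken after the arm had moved clear, show all four parts upright and near the centres of their bins. Both faulty parts look unmoved. I judged this by eye and did not re-measure positions in those pictures.

**At release:** The tool was within about 2 mm of each measured bin centre. The height at contact matched the expected value (grip height plus the 8 mm bin floor) to about 0.1 mm.

**Time:** The job took about 24 s of the 131 s allowed.

**What disagreed:**
- **First move:** It was refused because its rows left out the rotation values, and nothing moved.
- **Bin centres:** A rough wrist-camera reading was about 8 mm off in y from the top camera. I used the top-camera values.
- **Arm swing:** The arm swung a few mm (up to about 8 mm) past its targets after fast moves, so I let it settle before setting parts down.
- **Hand-in:** The final script printed the "handed in" message twice, the second time in place of the clock reading. It gave no verdict.

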